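Find and mark the turntable's tight spot

ROBOT

A 6-joint arm with a two-finger parallel gripper is mounted at the origin on the work surface. World frame = base frame: x ahead of the robot, y to its left, z up, the work surface at z = 0. Lengths are in m, angles in degrees, forces in N, time in s.
With the tool pointing down it reaches from about 0.4 to 0.825 m from the base axis. Payload 7 kg.
Tool frame: the origin (TCP) lies midway between the tips of the shut fingers; the grasp point (between the pads) lies bot.grip_depth behind it (bot.grip_depth is the distance from the TCP to the grasp point, in m); z points along the fingers, y is the line along which they close (so a half turn about z gives the same grasp; the last joint's range is limited). The gripper opens to 85 mm and grips with 20 to 120 N. Pads are 22 mm wide; open, the fingers measure 114 mm over their backs; the gripper's body (76 mm by 85 mm) begins 54 mm behind the grasp point. The pads swing forward as they close: fully open they stand 13 mm farther back than shut.
Start: joints at [-49.555, 20.546, 0.682, 0, -70.136, -16.507], TCP at [0.274, -0.617, 0.196] pointing down, gripper open.
Joint ranges: [-176.03, 176.03], [-82.01, 121.73], [-58.28, 71.71], [-173.87, 95.51], [-174.79, -0.11], [-173.66, 173.66]. Speed limits (degrees/s): [136.94, 136.94, 172.46, 180, 180, 180].

INTERFACE

Orientations are given as [roll, pitch, yaw] about the fixed x, y, z axes, in that order (R = Rz(yaw) Ry(pitch) Rx(roll)).
In Python, from workcell import get_state, read_camera, calibration, workorder, bot gives the robot as it stands. The module is installed in compiled form; this text tells all that it offers.
- The arm moves only by the tool step_arm, never from a script. Its argument "plan" is a list of rows, each a list of 6 numbers: the shift along the tool's x, y, z in m, then the turn, a rotation vector about the tool's x, y, z in degrees. In form: [[dx, dy, dz, rx, ry, rz], ...]. A call has 1 to 12 rows; each row shifts and turns the commanded pose from where the row before left it, along the tool's axes as they then stand; what a row does not reach is not made up. A row lasts 1/8 s, in which the tool goes at most 62.5 mm and 10.7 degrees, less where a joint would pass 70% of its speed; a pose out of reach is approached as far as the arm can. A call with a gripper value outside its range is refused whole. "grip" is the closure in counts, from 0 (fully open) to 255 (shut), set as the call begins (left out, the last holds). The fingers move at their own pace and stop on an object; "force" is the grip in N (left out, the last holds). Time passes only in rows, so rows that do not move let the fingers close. It gives the time, the measured TCP pose, the force, the opening and the grip force at its end, in the units of the state.
- get_state(): the state, without advancing time (a new reading comes with each control period).
- read_camera(name): name is "scene" or "side" or "wrist"; returns the picture (400x640x3 uint8, red, green, blue); there is no depth.
- calibration(name): a dict with "fx", "fy", "cx", "cy" (pixels), "dist" ([k1, k2, p1, p2, k3] as OpenCV has them; the pictures are not rectified), "eye" and "attitude" of the camera in the world. Camera axes: x right, y up, looking along -z (the intrinsics and any distortion apply to the point x, -y, -z); pixel columns grow to the right and rows downward; lengths in m; the calibration is good to about 2 mm. A picture is of the moment at which its call begins: read the wrist's pose just before it. calibration takes no time and is no camera call; for the wrist camera it gives the pose at the moment of the call.
- workorder.sign_off(): hands the job in; it is judged then, once.
The state is a dict: "time": time; "qpos": joint angles; "qd": joint speeds; "joint_torque": joint torques, N m; "ee_pos": TCP position; "tcp_rot": TCP orientation; "wrist_force": force on the tool from outside, world axes, zero at the start; "ft_torque": the same for the moment, N m; "width": finger opening in m; "finger_force": force on a finger pad.
Only numpy, scipy, OpenCV 4.12 (cv2) and the standard library are available. Lean on these libraries where they do the work, as an engineer would, in place of code of your own. Each camera call takes 0.05 s, during which the arm holds its last target. There are 200 camera calls.

TASK

The scan turntable drags at one spot in its turn. Turn the platter slowly by hand, feel where the drag rises, and let go of it with the middle of the tight spot at the rubbing block; then stand the small steel skittle-shaped marker upright on the platter, near its edge and straight in front of the block, with the tight spot still there. Be gentle, and leave everything else on the table where it is.

Things in the scene. Friction and masses are not known exactly. Their poses are not given: they have to be found in the camera images.
- turntable: the fixed foot of a bench turntable. Origin on the turning axis (vertical) at table height; its x axis points from the turning axis to the rubbing block. The foot never moves.
- platter: the white round platter, 280 mm across, 12 mm thick, top face 72 mm above the table, on a dark drum 240 mm across hidden under it. Turns endlessly both ways; even drag 0.1 N m (1 N at the handle). Origin on the turning axis at table height, z up, x towards the handle. It stays where it is left, on the tight spot too. Turn it slower than 3 rad/s.
- handle (a point): middle of the platter's handle, a round upright black sleeve 16 mm across, 42 mm tall (76 to 118 mm above the table), 95 mm from the turning axis. The sleeve spins freely on its pin, so it can be held without turning the wrist; hold it lightly, under 40 N of grip. At the start it stands within 0.5 rad of the direction of the block.
- block: the aluminium rubbing block fixed to the foot at the platter's rim, 36 mm deep, 40 mm wide, 80 mm tall, centre 168 mm from the axis, origin at table height. Its sprung pad reaches under the platter to the drum. The drum's unseen high spot lies 60 to 300 degrees round from the handle: as it passes the pad, drag at the handle rises over about 0.3 rad of turn to some 15 N near the middle, then falls.
- mark (a point): the marking place: a point on the level of the platter's top face, on the line from the turning axis to the block, 105 mm from the axis. It belongs to the foot, it does not turn with the platter.
- marker: the steel marker, a little skittle: round foot 30 mm across and 10 mm high, round neck 18 mm across from 14 to 38 mm above its underside, 46 mm tall, 60 g. Origin at the centre of its underside, z up. Stands on the table to the left or right of the turntable.
- weight: a low plain steel disc, 50 mm across, 22 mm tall; a bystander, leave it
- bear: a pale yellow resin bear figure about 90 mm long, 60 mm tall; a bystander
- foam: a white foam block 110 x 70 x 45 mm; a bystander
- tin: a small round jar 56 mm across, 50 mm tall; a bystander
- driver: a screwdriver lying flat; a bystander
- ballstand: a white calibration ball 38 mm across on a thin stand, 134 mm tall; a bystander
- bracket: a small aluminium angle 60 x 30 x 50 mm; a bystander

How it is judged (in metres and radians):
On the way, in this order (a step that is already met when the one before it is completed fails the run):
1. the platter has been let go and rests with its tight spot at the block (block and platter press on each other with more than 7 N; about 14 N at the middle) (contact force between block and platter above 7 N and angular speed of platter below 0.05 rad/s and contact force between the fingers and platter below 0.3 N), for 0.3 s.
2. the marker stands on the platter at the marking place (horizontal distance between marker and mark below 0.018 m and z of marker in the frame of mark between -0.004 and 0.004 m and angle between marker's own z axis and vertical below 0.15 rad and linear speed of marker below 0.02 m/s and contact force between marker and platter above 0.2 N), for 0.2 s.
At the end, for the whole second after the job is handed in: The platter rests, let go, with its tight spot at the block (pressing force between block and platter above 7 N, that is within about 0.1 rad of the middle of the tight spot), and the marker stands upright and still on the platter's top, its centre within 18 mm of the marking place (all of step 1 and all of step 2); the robot touches nothing.
It fails at once if the platter is spun fast (over 3 rad/s) (angular speed of platter above 3 rad/s).
It fails at once if the platter or its handle is pushed or squeezed hard (over 90 N in all, a grip of 45 N) (contact force between the fingers and platter above 90 N).
It fails at once if another thing on the table is moved more than 30 mm (distance of any of weight, bear, foam, tin, driver, ballstand, bracket from where it was at the start of the episode above 0.03 m).
It also fails if it takes over 72 s, if anything falls off the work surface, if the arm or the gripper's body presses on something with over 40 N, if the wrist force passes 120 N, or if a joint passes its speed limit or range.

## Working session

There is one attempt and no reset: what is moved stays moved. The work goes in short steps, Python scripts to look and compute and a tool call to move; the robot and the scene stay as the last step left them, time stands still between calls to the robot, and variables do not carry over. Pictures are saved under pics/ and viewed, at most 10 in all, crops included, and the job is handed in when it is done.

Besides the shell and the picture viewer there is one more tool, called after "Emit:" by a JSON object that holds its "api" and its "payload". step_arm: Moves the arm, as the interface text tells. Its arguments: {"type":"object","properties":{"plan":{"type":"array","items":{"type":"array","items":{"type":"number"}}},"grip":{"type":"number"},"force":{"type":"number"}},"required":["plan"]}

```bash
mkdir -p pics; cat > h.py <<'E'
import numpy as np, cv2
from scipy.spatial.transform import Rotation as R
from workcell import get_state, read_camera, calibration, workorder, bot
def ray(c,u,v):
    K=np.array([[c['fx'],0,c['cx']],[0,c['fy'],c['cy']],[0,0,1.]])
    p=cv2.undistortPoints(np.array([[[u,v]]],float),K,np.array(c['dist'],float))[0,0]
    a=np.array(c['attitude'],float)
    M=a if a.shape==(3,3) else R.from_euler('xyz',a,degrees=True).as_matrix()
    return np.array(c['eye']),M@np.array([p[0],-p[1],-1.])
def at(c,u,v,z):
    e,d=ray(c,u,v); return e+d*(z-e[2])/d[2]
def proj(c,P):
    K=np.array([[c['fx'],0,c['cx']],[0,c['fy'],c['cy']],[0,0,1.]])
    a=np.array(c['attitude'],float)
    M=a if a.shape==(3,3) else R.from_euler('xyz',a,degrees=True).as_matrix()
    q=(np.atleast_2d(P)-np.array(c['eye']))@M
    q=q*[1,-1,-1]
    return cv2.projectPoints(q,np.zeros(3),np.zeros(3),K,np.array(c['dist'],float))[0][:,0]
E
python3 - <<'E'
from h import *
for n in ['scene','side']:
    cv2.imwrite(f'pics/{n}0.png',read_camera(n)[...,::-1]); print(n,calibration(n))
print(calibration('wrist'));print(get_state(),bot.grip_depth)
E
```

```text
scene {'fx': 474.3074393647289, 'fy': 474.3074393647289, 'cx': 317.99149129409403, 'cy': 196.0480905737224, 'dist': array([-0.04180447,  0.        ,  0.        ,  0.        ,  0.        ]), 'eye': array([1.21061858, 0.88650358, 0.82093269]), 'attitude': array([ 57.55656136,   0.72119795, 141.79872851])}
side {'fx': 463.7914601304196, 'fy': 463.7914601304196, 'cx': 320.51604032142234, 'cy': 195.9448423013471, 'dist': array([-0.06497533,  0.        ,  0.        ,  0.        ,  0.        ]), 'eye': array([-0.07559796,  1.09678604,  0.95637174]), 'attitude': array([  55.01646084,    0.27746971, -151.75554751])}
{'fx': 345.7852506631185, 'fy': 345.7852506631185, 'cx': 328.21081309591915, 'cy': 198.9092519094212, 'dist': array([0.00884972, 0.        , 0.        , 0.        , 0.        ]), 'eye': array([ 0.21051394, -0.64506717,  0.3727896 ]), 'attitude': array([-1.58529642e+01, -9.93856988e-02,  1.13969595e+02])}
{'time': 0.1, 'qpos': array([-4.95559277e+01,  2.05870745e+01,  6.41350702e-01, -1.69815079e-02,
       -7.01355920e+01, -1.65088157e+01]), 'qd': array([ 0.05042344, -0.08463978,  0.17785063, -0.01617142, -0.01542671,
       -0.10893743]), 'joint_torque': array([-2.26046221e-03, -5.84761333e+01,  2.94110227e+01,  6.95459425e+00,
       -3.17702419e-03, -1.22554374e-05]), 'ee_pos': array([ 0.27365841, -0.61653692,  0.19488036]), 'tcp_rot': array([ 1.79917500e+02, -7.80232037e-03, -1.56070519e+02]), 'wrist_force': array([-0.10067114,  0.18363364,  0.52134324]), 'ft_torque': array([-0.00256643, -0.0255894 , -0.02982539]), 'finger_force': 0.0, 'width': 0.08529676462072035} 0.0187
```

View pics/scene0.png

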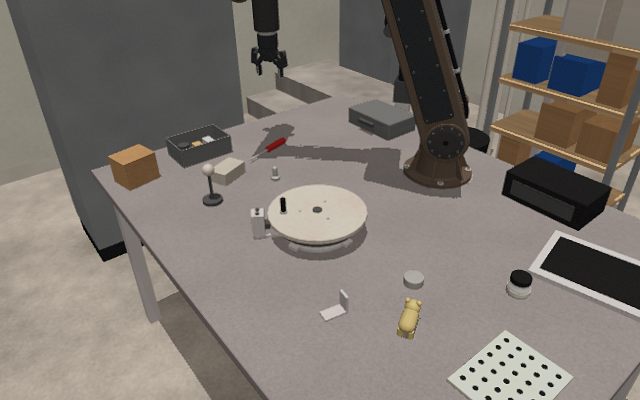

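View pics/side0.png

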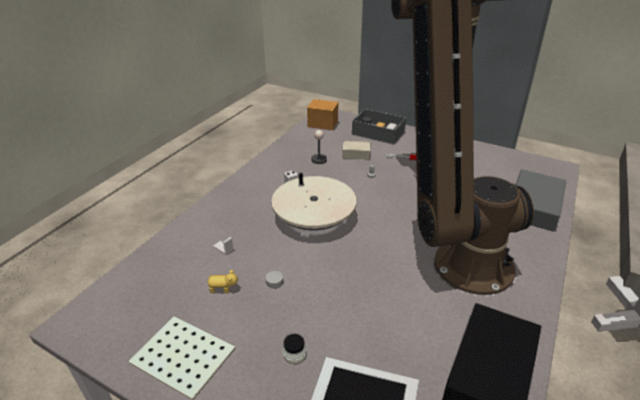

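The scene view shows the platter hub at (317,210), handle top (283,199), block (258,222) and marker foot (275,179). The side view shows the hub at (314,198), handle (300,180), block (290,176) and marker (371,176).

```bash
python3 - <<'E'
from h import *
cs,cd=calibration('scene'),calibration('side')
for n,a,b,z in [('hub',(317.5,210),(314,198.5),.072),('handletop',(282.5,199),(300.5,174.5),.118),('blocktop',(257.5,212),(291,174),.08),('markerfoot',(275,179),(371,176),0),('markertop',(275,167.5),(371.5,165.5),.046),('ballbase',(213,200),(319,159),0),('balltop',(208,169),(319,134),.115),('foam',(229,165),(356,146),.045),('weight',(414,277),(274,276),.022)]:
    print(n,at(cs,*a,z).round(4),at(cd,*b,z).round(4))
# ellipse fit of platter
for n,c,s in [('scene',cs,(310,220)),('side',cd,(314,190))]:
    im=cv2.imread(f'pics/{n}0.png'); 
    m=((im.min(2)>135)).astype(np.uint8); m=cv2.morphologyEx(m,cv2.MORPH_CLOSE,np.ones((5,5)))
    k,l,st,ce=cv2.connectedComponentsWithStats(m); i=l[s[1],s[0]]; print(n,st[i],ce[i])
    cn=max(cv2.findContours((l==i).astype(np.uint8),0,1)[0],key=len)[:,0]
    cn=cv2.convexHull(cn)[:,0]
    P=np.array([at(c,u,v,.072)[:2] for u,v in cn]); print(cv2.minEnclosingCircle(P.astype(np.float32)))
E
```

```text
hub [0.5357 0.0114 0.072 ] [0.5383 0.0085 0.072 ]
handletop [ 0.6183 -0.0379  0.118 ] [ 0.6145 -0.0364  0.118 ]
blocktop [ 0.678  -0.0769  0.08  ] [ 0.6772 -0.075   0.08  ]
markerfoot [ 0.4667 -0.3139  0.    ] [ 0.4673 -0.3128  0.    ]
markertop [ 0.4655 -0.3107  0.046 ] [ 0.4686 -0.3139  0.046 ]
ballbase [ 0.6952 -0.3298  0.    ] [ 0.7045 -0.3326  0.    ]
balltop [ 0.6965 -0.328   0.115 ] [ 0.7025 -0.3305  0.115 ]
foam [ 0.5765 -0.4276  0.045 ] [ 0.5845 -0.4267  0.045 ]
weight [0.4883 0.3362 0.022 ] [0.4898 0.3317 0.022 ]
scene [   92    63   548   337 98546] [382.54471008 270.72577274]
((0.11462435126304626, -0.1455918550491333), 1.0290247201919556)
side [ 271  169  109   57 3948] [318.96605876 198.56281662]
((0.5182013511657715, -0.049794621765613556), 0.20318934321403503)
```

Emit:
{"api": "step_arm", "payload": {"plan": [[-0.0427,0.0373,-0.009,0,0,0],[-0.0427,0.0373,-0.009,0,0,0],[-0.0427,0.0373,-0.009,0,0,0],[-0.0427,0.0373,-0.009,0,0,0],[-0.0427,0.0373,-0.009,0,0,0],[-0.0427,0.0373,-0.009,0,0,0],[-0.0427,0.0373,-0.009,0,0,0],[-0.0427,0.0373,-0.009,0,0,0],[-0.0427,0.0373,-0.009,0,0,0],[-0.0427,0.0373,-0.009,0,0,0],[-0.0427,0.0373,-0.009,0,0,0],[-0.0427,0.0373,-0.009,0,0,0]], "grip": 0, "force": 25}}

```text
time: 1.6
ee_pos: [0.5608, 0.0019, 0.3039]
tcp_rot: [180.0, -0.0, -156.0]
wrist_force: [1.0, 0.1, 0.1]
width: 0.0852
finger_force: 0.0
```

Emit:
{"api": "step_arm", "payload": {"plan": [[0,0,0,0,0,9.2],[0,0,0,0,0,9.2],[0,0,0,0,0,9.2],[0,0,0,0,0,9.2],[0,0,0,0,0,9.2],[0,0,0,0,0,9.2],[0,0,0,0,0,0],[0,0,0,0,0,0]]}}

```text
time: 2.6
ee_pos: [0.5605, 0.0001, 0.3035]
tcp_rot: [-180.0, -0.0, 148.9]
wrist_force: [-0.9, -0.5, 0.4]
width: 0.0855
finger_force: 0.0
```

```bash
python3 - <<'E'
from h import *
import pickle
s=get_state();c=calibration('wrist');im=read_camera('wrist');cv2.imwrite('pics/w1.png',im[...,::-1]);pickle.dump(c,open('w1.pkl','wb'))
print(s['time'],s['ee_pos'],s['tcp_rot'],s['wrist_force'],s['qpos'])
for n,p in [('hub',(.537,.01,.072)),('handle',(.616,-.037,.118)),('block',(.6775,-.076,.08))]: print(n,proj(c,p))
E
```

```text
2.6 [5.60460530e-01 7.66555207e-05 3.03510491e-01] [-1.79986764e+02 -1.71110337e-02  1.48935965e+02] [-0.8874766  -0.4525348   0.42257368] [ 2.00160550e+01  6.76061953e+00 -3.65207205e+00 -5.08064568e-03
 -7.96083564e+01 -1.41079171e+02]
hub [[325.19961863 139.69514945]]
handle [[325.45612763 227.0736978 ]]
block [[324.45540962 270.08789213]]
```

View pics/w1.png

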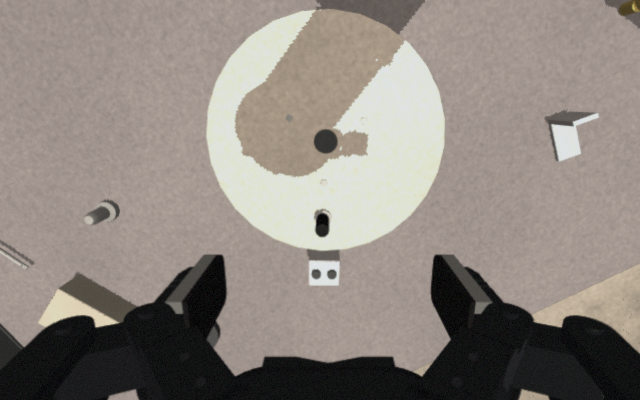

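The wrist view shows the hub at (325,141), handle top about (322,226), block top (324,273) and marker foot about (110,209). Next I fit the rim and handle.

```bash
python3 - <<'E'
from h import *
import pickle
from scipy.optimize import least_squares
c=pickle.load(open('w1.pkl','rb'));im=cv2.imread('pics/w1.png')
m=(im.min(2)>190).astype(np.uint8)
k,l,st,_=cv2.connectedComponentsWithStats(m)
i=l[180,400];print(st[i])
cn=np.vstack([q[:,0] for q in cv2.findContours((l==i).astype(np.uint8),0,1)[0]])
h=cv2.convexHull(cn)[:,0]
P=np.array([at(c,u,v,.072)[:2] for u,v in h])
f=least_squares(lambda x:np.hypot(*(P-x).T)-.14,[.537,.01],loss='soft_l1',f_scale=.002);print('axis',f.x,np.abs(f.fun).max())
print('blocktop',at(c,324,273,.08))
# handle dark blob
g=(im.max(2)<60).astype(np.uint8);k,l,st,ce=cv2.connectedComponentsWithStats(g)
for j in range(1,k):
    if st[j,4]>30: print(st[j],ce[j])
print('handletop',at(c,322,229,.118),at(c,322,226,.118),'bottom',at(c,322,218,.076)); print('hub',at(c,325.5,141,.072))
print(at(c,110,209,0))
d=at(c,324,273,.08)[:2]-f.x; print(np.hypot(*d),np.degrees(np.arctan2(d[1],d[0])))
d=at(c,322,229,.118)[:2]-f.x; print(np.hypot(*d),np.degrees(np.arctan2(d[1],d[0])))
E
```

```text
[  207    10   238   240 27720]
axis [0.53818903 0.00990505] 0.0020475048829423914
blocktop [ 0.6807267  -0.07863733  0.08      ]
[315 130  22  22 360] [325.24722222 141.01666667]
[316 214  12  22 231] [321.75324675 224.6017316 ]
[    0   255   640   145 44997] [319.78907483 356.02940196]
handletop [ 0.61596874 -0.04150422  0.118     ] [ 0.61291731 -0.03964854  0.118     ] bottom [ 0.61682964 -0.04286652  0.076     ]
hub [0.53848141 0.00951648 0.072     ]
[ 0.46773533 -0.31441941  0.        ]
0.16779970408958977 -31.847962860864023
0.09323409693738698 -33.4631065954356
```

Emit:
{"api": "step_arm", "payload": {"plan": [[-0.0235,-0.0023,0.04,0,0,0],[-0.0235,-0.0023,0.04,0,0,0],[-0.0235,-0.0024,0.04,0,0,0],[0,0,0.035,0,0,0],[0,0,0.035,0,0,0],[0,0,0.0295,0,0,0],[0,0,0,0,0,0]]}}

```text
time: 3.52
ee_pos: [0.6154, -0.0428, 0.0819]
tcp_rot: [-179.8, -0.2, 148.8]
wrist_force: [-0.2, -0.0, 0.8]
width: 0.0851
finger_force: 0.0
```

Emit:
{"api": "step_arm", "payload": {"plan": [[0,0,0,0,0,0],[0,0,0,0,0,0],[0,0,0,0,0,0],[0,0,0,0,0,0],[0,0,0,0,0,0],[0,0,0,0,0,0]], "grip": 255, "force": 25}}

```text
time: 4.28
ee_pos: [0.6172, -0.0425, 0.0843]
tcp_rot: [180.0, 0.0, 148.7]
wrist_force: [0.0, 0.7, -0.2]
width: -0.0002
finger_force: 0.0
```

```bash
python3 - <<'E'
from h import *
s=get_state();print(s['ee_pos'],s['tcp_rot'],s['wrist_force'],s['width'],s['finger_force'])
# circle rows: tool-frame, start angle -33.4, clockwise/ccw step
yaw=np.radians(148.9);X=np.array([np.cos(yaw),np.sin(yaw)]);Y=np.array([np.sin(yaw),-np.cos(yaw)])
a0=-33
for st in (4,):
  a=np.radians(a0+st*np.arange(0,77)); p=.095*np.c_[np.cos(a),np.sin(a)]
  d=np.diff(p,axis=0)
  for i,(x,y) in enumerate(np.c_[d@X,d@Y]*1000): print(f"[{x/1000:.4f},{y/1000:.4f},0,0,0,0]",end='; ' if i%2==0 else f'  ->{a0+st*(i+1)}\n')
E
```

```text
[ 0.61718634 -0.04250578  0.08425475] [1.79997678e+02 1.09550633e-03 1.48737467e+02] [ 0.00771386  0.70217858 -0.16353601] -0.00016668258398687278 0.0
[0.0000,0.0066,0,0,0,0]; [0.0005,0.0066,0,0,0,0]  ->-25
[0.0009,0.0066,0,0,0,0]; [0.0014,0.0065,0,0,0,0]  ->-17
[0.0018,0.0064,0,0,0,0]; [0.0023,0.0062,0,0,0,0]  ->-9
[0.0027,0.0061,0,0,0,0]; [0.0031,0.0058,0,0,0,0]  ->-1
[0.0035,0.0056,0,0,0,0]; [0.0039,0.0054,0,0,0,0]  ->7
[0.0043,0.0051,0,0,0,0]; [0.0046,0.0048,0,0,0,0]  ->15
[0.0049,0.0044,0,0,0,0]; [0.0052,0.0041,0,0,0,0]  ->23
[0.0055,0.0037,0,0,0,0]; [0.0057,0.0033,0,0,0,0]  ->31
[0.0060,0.0029,0,0,0,0]; [0.0062,0.0025,0,0,0,0]  ->39
[0.0063,0.0020,0,0,0,0]; [0.0064,0.0016,0,0,0,0]  ->47
[0.0065,0.0011,0,0,0,0]; [0.0066,0.0007,0,0,0,0]  ->55
[0.0066,0.0002,0,0,0,0]; [0.0066,-0.0002,0,0,0,0]  ->63
[0.0066,-0.0007,0,0,0,0]; [0.0065,-0.0012,0,0,0,0]  ->71
[0.0064,-0.0016,0,0,0,0]; [0.0063,-0.0021,0,0,0,0]  ->79
[0.0061,-0.0025,0,0,0,0]; [0.0060,-0.0029,0,0,0,0]  ->87
[0.0057,-0.0033,0,0,0,0]; [0.0055,-0.0037,0,0,0,0]  ->95
[0.0052,-0.0041,0,0,0,0]; [0.0049,-0.0044,0,0,0,0]  ->103
[
[... 539 characters left out ...]
.0058,0,0,0,0]; [-0.0035,-0.0056,0,0,0,0]  ->183
[-0.0039,-0.0054,0,0,0,0]; [-0.0043,-0.0051,0,0,0,0]  ->191
[-0.0046,-0.0048,0,0,0,0]; [-0.0049,-0.0044,0,0,0,0]  ->199
[-0.0052,-0.0041,0,0,0,0]; [-0.0055,-0.0037,0,0,0,0]  ->207
[-0.0057,-0.0033,0,0,0,0]; [-0.0060,-0.0029,0,0,0,0]  ->215
[-0.0062,-0.0025,0,0,0,0]; [-0.0063,-0.0020,0,0,0,0]  ->223
[-0.0064,-0.0016,0,0,0,0]; [-0.0065,-0.0011,0,0,0,0]  ->231
[-0.0066,-0.0007,0,0,0,0]; [-0.0066,-0.0002,0,0,0,0]  ->239
[-0.0066,0.0002,0,0,0,0]; [-0.0066,0.0007,0,0,0,0]  ->247
[-0.0065,0.0012,0,0,0,0]; [-0.0064,0.0016,0,0,0,0]  ->255
[-0.0063,0.0021,0,0,0,0]; [-0.0061,0.0025,0,0,0,0]  ->263
[-0.0060,0.0029,0,0,0,0]; [-0.0057,0.0033,0,0,0,0]  ->271
```

The fingers shut on nothing, so I look from above.

```bash
python3 - <<'E'
from h import *
c=calibration('wrist');w=read_camera('wrist')[...,::-1];s=read_camera('side')[...,::-1]
cs=read_camera('scene')[...,::-1]
print(proj(c,[.6173,-.0423,.118]),proj(c,[.6173,-.0423,.097]))
s=cv2.resize(s[130:250,230:410],(400,267),interpolation=2);cs=cv2.resize(cs[150:270,220:400],(400,267),interpolation=2)
cv2.imwrite('pics/m2.png',np.hstack([cv2.resize(w,(427,267)),cs][:2]));cv2.imwrite('pics/m2.png',np.vstack([np.hstack([s,cs]),np.hstack([cv2.resize(w,(480,300)),np.zeros((300,320,3),np.uint8)])]))
E
```

```text
[[328.95029915 258.42164149]] [[328.84721229 240.49718884]]
```

View pics/m2.png

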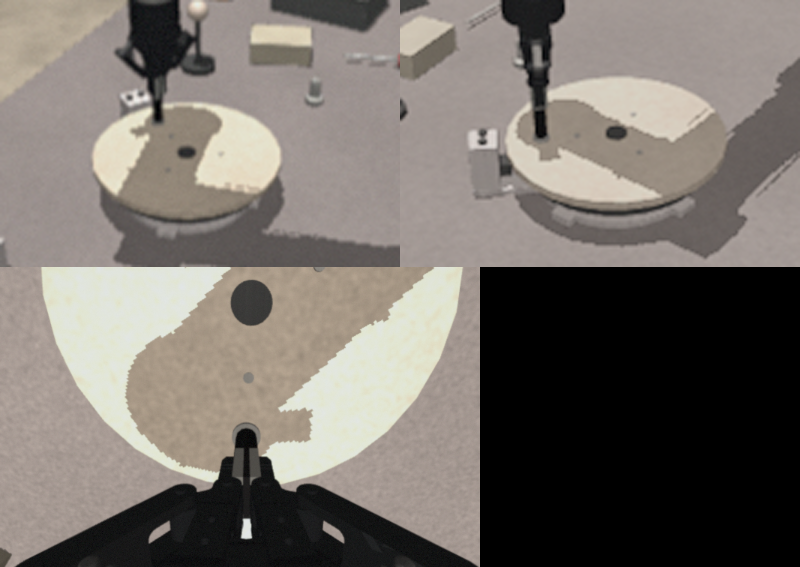

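```bash
python3 - <<'E'
from h import *
c=calibration('wrist');w=read_camera('wrist')[...,::-1]; s=get_state(); print(s['width'],s['finger_force'],s['ee_pos'],s['wrist_force'])
z=cv2.resize(w[190:390,230:430],(590,590),interpolation=2)
z=np.clip(z.astype(float)*1.8+10,0,255).astype(np.uint8)
cv2.imwrite('pics/m3.png',z)
for p in [(.6173,-.0423,.118),(.6173,-.0423,.076),(s['ee_pos'])]: print(proj(c,np.array(p)))
E
```

```text
-0.00017727206757471865 0.0 [ 0.61717416 -0.04249676  0.08413693] [ 0.04904546  0.3127081  -0.25329525]
[[328.9730276  258.52128599]]
[[328.78994947 226.30773641]]
[[328.39443785 231.46806101]]
```

View pics/m3.png

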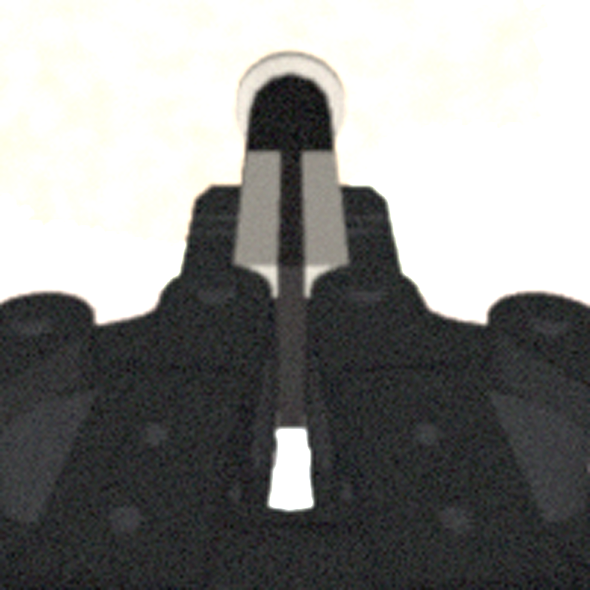

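```bash
python3 - <<'E'
from h import *
c=calibration('wrist');cs=calibration('scene');cd=calibration('side');s=get_state();T=s['ee_pos'];Rm=R.from_euler('xyz',s['tcp_rot'],degrees=True).as_matrix()
print(np.array(c['eye']),(np.array(c['eye'])-T)@Rm)
for h in (0,.02,.03,.035,.04,.05):
    p=T+[0,0,h]; print(h,'wrist mid',proj(c,p)[0],'near edge',proj(c,p+Rm@[.011,0,0])[0],'scene',proj(cs,p)[0],'side',proj(cd,p)[0])
S=read_camera('scene')[...,::-1];D=read_camera('side')[...,::-1]
f=lambda i,u,v:np.clip(cv2.resize(i[v-30:v+30,u-20:u+20],(400,600),interpolation=2).astype(float)*1.6+15,0,255).astype(np.uint8)
cv2.imwrite('pics/m4.png',np.hstack([f(S,283,195),f(D,300,170)]))
E
```

```text
[ 0.55802387 -0.00683358  0.26207186] [ 0.06908663 -0.00022591 -0.1779282 ]
0 wrist mid [328.39273372 231.47041737] near edge [328.40916532 212.42579617] scene [282.51859959 208.37688271] side [301.01515891 181.81617935]
0.02 wrist mid [328.42815249 246.19344691] near edge [328.44709095 225.22443687] scene [282.13670893 202.37378192] side [300.84618542 176.90460888]
0.03 wrist mid [328.44903967 254.87527477] near edge [328.46951832 232.79232043] scene [281.94359053 199.33514835] side [300.76089185 174.42229876]
0.035 wrist mid [328.46044947 259.61759483] near edge [328.48178883 236.93268275] scene [281.84648177 197.80644065] side [300.71804157 173.17444097]
0.04 wrist mid [328.47258556 264.66162942] near edge [328.49485541 241.34151303] scene [281.7490042 196.271426 ] side [300.67505495 171.92208718]
0.05 wrist mid [328.49933352 275.7781176 ] near edge [328.52370875 251.07645296] scene [281.55293533 193.18233548] side [300.58867062 169.40380855]
```

View pics/m4.png

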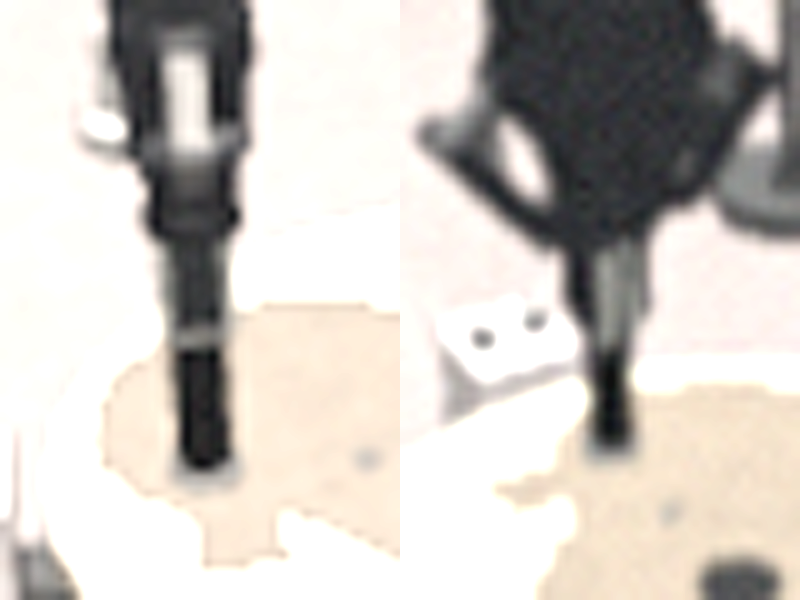

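Both fixed views show the shut pad tips about 30–35 mm higher than the reported TCP, just above the handle's top. I'll open, go 30 mm deeper and close again, watching the force.

Emit:
{"api": "step_arm", "payload": {"plan": [[0,0,0,0,0,0],[0,0,0,0,0,0],[0,0,0,0,0,0],[0,0,0,0,0,0],[0,0,0.01,0,0,0],[0,0,0.01,0,0,0],[0,0,0.01,0,0,0],[0,0,0,0,0,0]], "grip": 0}}

```text
time: 5.58
ee_pos: [0.6163, -0.0427, 0.0528]
tcp_rot: [-179.9, -0.1, 148.7]
wrist_force: [-0.0, -1.5, 0.3]
width: 0.0854
finger_force: 0.0
```

Emit:
{"api": "step_arm", "payload": {"plan": [[0,0,0,0,0,0],[0,0,0,0,0,0],[0,0,0,0,0,0],[0,0,0,0,0,0],[0,0,0,0,0,0],[0,0,0,0,0,0]], "grip": 255, "force": 25}}

```text
time: 6.32
ee_pos: [0.6173, -0.0425, 0.0545]
tcp_rot: [180.0, 0.0, 148.7]
wrist_force: [-0.2, -0.9, 2.0]
width: 0.015
finger_force: 24.9
```

Gripped (15 mm, 25 N). Now I turn it slowly counter-clockwise.

Emit:
{"api": "step_arm", "payload": {"plan": [[0,0.0066,0,0,0,0],[0.0005,0.0066,0,0,0,0],[0.0009,0.0066,0,0,0,0],[0.0014,0.0065,0,0,0,0],[0.0018,0.0064,0,0,0,0],[0.0023,0.0062,0,0,0,0]]}}

```text
time: 7.08
ee_pos: [0.6318, -0.0051, 0.0545]
tcp_rot: [-180.0, 0.0, 148.8]
wrist_force: [-2.8, -1.8, 5.8]
width: 0.015
finger_force: 25.2
```

Emit:
{"api": "step_arm", "payload": {"plan": [[0.0027,0.0061,0,0,0,0],[0.0031,0.0058,0,0,0,0],[0.0035,0.0056,0,0,0,0],[0.0039,0.0054,0,0,0,0],[0.0043,0.0051,0,0,0,0],[0.0046,0.0048,0,0,0,0]]}}

```text
time: 7.82
ee_pos: [0.6297, 0.0342, 0.0545]
tcp_rot: [-180.0, 0.0, 148.8]
wrist_force: [-1.8, -2.0, 6.6]
width: 0.015
finger_force: 25.2
```

Emit:
{"api": "step_arm", "payload": {"plan": [[0.0049,0.0044,0,0,0,0],[0.0052,0.0041,0,0,0,0]]}}

```text
time: 8.07
ee_pos: [0.6254, 0.0467, 0.0545]
tcp_rot: [-180.0, 0.0, 148.8]
wrist_force: [-1.5, -1.7, 6.2]
width: 0.0154
finger_force: 25.2
```

Emit:
{"api": "step_arm", "payload": {"plan": [[0.0055,0.0037,0,0,0,0],[0.0057,0.0033,0,0,0,0]]}}

```text
time: 8.32
ee_pos: [0.6195, 0.0584, 0.0545]
tcp_rot: [-180.0, 0.0, 148.8]
wrist_force: [-2.3, -2.6, 5.7]
width: 0.015
finger_force: 25.2
```

Emit:
{"api": "step_arm", "payload": {"plan": [[0.006,0.0029,0,0,0,0],[0.0062,0.0025,0,0,0,0]]}}

```text
time: 8.57
ee_pos: [0.6119, 0.0693, 0.0545]
tcp_rot: [-180.0, 0.0, 148.8]
wrist_force: [-1.0, -2.2, 7.1]
width: 0.0151
finger_force: 25.2
```

Emit:
{"api": "step_arm", "payload": {"plan": [[0.0063,0.002,0,0,0,0],[0.0064,0.0016,0,0,0,0]]}}

```text
time: 8.82
ee_pos: [0.6029, 0.079, 0.0545]
tcp_rot: [-180.0, 0.0, 148.8]
wrist_force: [-0.9, -2.1, 5.9]
width: 0.015
finger_force: 25.2
```

Emit:
{"api": "step_arm", "payload": {"plan": [[0.0065,0.0011,0,0,0,0],[0.0066,0.0007,0,0,0,0]]}}

```text
time: 9.07
ee_pos: [0.5928, 0.0873, 0.0545]
tcp_rot: [-180.0, 0.0, 148.8]
wrist_force: [-0.5, -3.3, 5.3]
width: 0.0153
finger_force: 25.2
```

Emit:
{"api": "step_arm", "payload": {"plan": [[0.0066,0.0002,0,0,0,0],[0.0066,-0.0002,0,0,0,0]]}}

```text
time: 9.32
ee_pos: [0.5815, 0.0942, 0.0545]
tcp_rot: [-180.0, 0.0, 148.8]
wrist_force: [-0.1, -3.3, 5.0]
width: 0.0151
finger_force: 25.2
```

Emit:
{"api": "step_arm", "payload": {"plan": [[0.0066,-0.0007,0,0,0,0],[0.0065,-0.0012,0,0,0,0]]}}

```text
time: 9.57
ee_pos: [0.5693, 0.0994, 0.0545]
tcp_rot: [180.0, 0.0, 148.8]
wrist_force: [0.5, -3.2, 5.2]
width: 0.0154
finger_force: 25.2
```

Emit:
{"api": "step_arm", "payload": {"plan": [[0.0064,-0.0016,0,0,0,0],[0.0063,-0.0021,0,0,0,0]]}}

```text
time: 9.82
ee_pos: [0.5566, 0.1029, 0.0545]
tcp_rot: [180.0, 0.0, 148.8]
wrist_force: [1.0, -3.4, 6.7]
width: 0.0152
finger_force: 25.2
```

Emit:
{"api": "step_arm", "payload": {"plan": [[0.0061,-0.0025,0,0,0,0],[0.006,-0.0029,0,0,0,0]]}}

```text
time: 10.07
ee_pos: [0.5434, 0.1046, 0.0545]
tcp_rot: [180.0, 0.0, 148.8]
wrist_force: [0.7, -2.5, 5.6]
width: 0.0152
finger_force: 25.2
```

Emit:
{"api": "step_arm", "payload": {"plan": [[0.0057,-0.0033,0,0,0,0],[0.0055,-0.0037,0,0,0,0]]}}

```text
time: 10.32
ee_pos: [0.5301, 0.1044, 0.0545]
tcp_rot: [180.0, 0.0, 148.8]
wrist_force: [1.8, -2.3, 5.3]
width: 0.0151
finger_force: 25.2
```

Emit:
{"api": "step_arm", "payload": {"plan": [[0.0052,-0.0041,0,0,0,0],[0.0049,-0.0044,0,0,0,0]]}}

```text
time: 10.58
ee_pos: [0.5171, 0.1024, 0.0545]
tcp_rot: [179.9, 0.0, 148.8]
wrist_force: [2.7, -1.4, 5.2]
width: 0.0151
finger_force: 25.2
```

Emit:
{"api": "step_arm", "payload": {"plan": [[0.0046,-0.0048,0,0,0,0],[0.0043,-0.0051,0,0,0,0]]}}

```text
time: 10.82
ee_pos: [0.5044, 0.0986, 0.0545]
tcp_rot: [179.9, 0.0, 148.8]
wrist_force: [1.9, -1.0, 4.9]
width: 0.0149
finger_force: 25.2
```

Emit:
{"api": "step_arm", "payload": {"plan": [[0.0039,-0.0054,0,0,0,0],[0.0035,-0.0056,0,0,0,0]]}}

```text
time: 11.08
ee_pos: [0.4924, 0.0931, 0.0545]
tcp_rot: [179.9, 0.0, 148.8]
wrist_force: [2.0, -0.8, 5.2]
width: 0.0155
finger_force: 25.2
```

Emit:
{"api": "step_arm", "payload": {"plan": [[0.0031,-0.0059,0,0,0,0],[0.0027,-0.0061,0,0,0,0]]}}

```text
time: 11.32
ee_pos: [0.4811, 0.0859, 0.0544]
tcp_rot: [179.9, 0.0, 148.8]
wrist_force: [1.6, -0.2, 5.6]
width: 0.015
finger_force: 25.2
```

Emit:
{"api": "step_arm", "payload": {"plan": [[0.0023,-0.0062,0,0,0,0],[0.0018,-0.0064,0,0,0,0]]}}

```text
time: 11.58
ee_pos: [0.4711, 0.0772, 0.0544]
tcp_rot: [179.9, 0.0, 148.8]
wrist_force: [1.1, -0.1, 4.5]
width: 0.0149
finger_force: 25.2
```

Emit:
{"api": "step_arm", "payload": {"plan": [[0.0014,-0.0065,0,0,0,0],[0.0009,-0.0066,0,0,0,0]]}}

```text
time: 11.82
ee_pos: [0.4623, 0.0672, 0.0545]
tcp_rot: [179.9, 0.0, 148.8]
wrist_force: [1.0, 1.0, 5.6]
width: 0.0151
finger_force: 25.2
```

Emit:
{"api": "step_arm", "payload": {"plan": [[0.0005,-0.0066,0,0,0,0],[0,-0.0066,0,0,0,0]]}}

```text
time: 12.08
ee_pos: [0.455, 0.0562, 0.0545]
tcp_rot: [179.9, 0.0, 148.8]
wrist_force: [1.0, 0.8, 4.8]
width: 0.0151
finger_force: 25.2
```

Emit:
{"api": "step_arm", "payload": {"plan": [[-0.0005,-0.0066,0,0,0,0],[-0.0009,-0.0066,0,0,0,0]]}}

```text
time: 12.32
ee_pos: [0.4494, 0.0441, 0.0545]
tcp_rot: [179.9, 0.0, 148.8]
wrist_force: [0.6, 1.0, 5.6]
width: 0.0151
finger_force: 25.2
```

Emit:
{"api": "step_arm", "payload": {"plan": [[-0.0014,-0.0065,0,0,0,0],[-0.0018,-0.0064,0,0,0,0]]}}

```text
time: 12.58
ee_pos: [0.4458, 0.0324, 0.0545]
tcp_rot: [179.8, 0.0, 148.7]
wrist_force: [-1.4, 9.3, 5.2]
width: 0.015
finger_force: 25.3
```

Emit:
{"api": "step_arm", "payload": {"plan": [[-0.0023,-0.0062,0,0,0,0],[-0.0027,-0.0061,0,0,0,0]]}}

```text
time: 12.82
ee_pos: [0.4434, 0.0192, 0.0544]
tcp_rot: [179.9, -0.0, 148.7]
wrist_force: [-1.5, 4.8, 5.8]
width: 0.0147
finger_force: 25.3
```

The drag rises between handle angles of about 160° and 176°. I'll go a little past it, then come back in 2° steps to profile it.

Emit:
{"api": "step_arm", "payload": {"plan": [[-0.0031,-0.0058,0,0,0,0],[-0.0035,-0.0056,0,0,0,0]]}}

```text
time: 13.08
ee_pos: [0.443, 0.0051, 0.0544]
tcp_rot: [179.9, 0.0, 148.8]
wrist_force: [0.1, 1.1, 7.5]
width: 0.015
finger_force: 25.4
```

Emit:
{"api": "step_arm", "payload": {"plan": [[0.0035,0.0056,0,0,0,0],[0.0031,0.0058,0,0,0,0]]}}

```text
time: 13.32
ee_pos: [0.4431, 0.0176, 0.0544]
tcp_rot: [-180.0, 0.0, 148.7]
wrist_force: [2.9, -7.8, 6.3]
width: 0.015
finger_force: 25.4
```

Emit:
{"api": "step_arm", "payload": {"plan": [[0.0014,0.003,0,0,0,0]]}}

```text
time: 13.45
ee_pos: [0.4433, 0.0205, 0.0544]
tcp_rot: [-179.9, 0.0, 148.8]
wrist_force: [2.2, -9.0, 6.6]
width: 0.0152
finger_force: 25.5
```

Emit:
{"api": "step_arm", "payload": {"plan": [[0.0013,0.0031,0,0,0,0]]}}

```text
time: 13.58
ee_pos: [0.4437, 0.0235, 0.0544]
tcp_rot: [-179.9, 0.0, 148.8]
wrist_force: [1.1, -9.8, 7.3]
width: 0.0151
finger_force: 25.5
```

Emit:
{"api": "step_arm", "payload": {"plan": [[0.0012,0.0031,0,0,0,0]]}}

```text
time: 13.7
ee_pos: [0.4442, 0.0267, 0.0544]
tcp_rot: [-179.9, 0.0, 148.8]
wrist_force: [1.7, -9.0, 7.9]
width: 0.0148
finger_force: 25.6
```

Emit:
{"api": "step_arm", "payload": {"plan": [[0.0011,0.0031,0,0,0,0]]}}

```text
time: 13.82
ee_pos: [0.4449, 0.03, 0.0544]
tcp_rot: [-179.9, 0.0, 148.8]
wrist_force: [1.6, -7.8, 8.1]
width: 0.0151
finger_force: 25.5
```

Emit:
{"api": "step_arm", "payload": {"plan": [[0.0009,0.0032,0,0,0,0]]}}

```text
time: 13.95
ee_pos: [0.4458, 0.0335, 0.0544]
tcp_rot: [-179.9, 0.0, 148.7]
wrist_force: [0.9, -4.8, 9.0]
width: 0.0151
finger_force: 25.6
```

Emit:
{"api": "step_arm", "payload": {"plan": [[0.0008,0.0032,0,0,0,0]]}}

```text
time: 14.08
ee_pos: [0.4468, 0.037, 0.0544]
tcp_rot: [-180.0, 0.0, 148.7]
wrist_force: [0.3, -2.1, 8.7]
width: 0.0153
finger_force: 25.6
```

Emit:
{"api": "step_arm", "payload": {"plan": [[0.0007,0.0033,0,0,0,0]]}}

```text
time: 14.2
ee_pos: [0.448, 0.0405, 0.0544]
tcp_rot: [-180.0, -0.0, 148.7]
wrist_force: [-1.3, -0.4, 7.8]
width: 0.015
finger_force: 25.6
```

Emit:
{"api": "step_arm", "payload": {"plan": [[0.0006,0.0033,0,0,0,0]]}}

```text
time: 14.32
ee_pos: [0.4492, 0.0438, 0.0544]
tcp_rot: [180.0, -0.0, 148.7]
wrist_force: [-1.2, -1.5, 8.7]
width: 0.0156
finger_force: 25.6
```

Emit:
{"api": "step_arm", "payload": {"plan": [[0.0005,0.0033,0,0,0,0]]}}

```text
time: 14.45
ee_pos: [0.4505, 0.0469, 0.0544]
tcp_rot: [180.0, -0.0, 148.7]
wrist_force: [-1.7, -0.6, 8.5]
width: 0.0151
finger_force: 25.6
```

The tight spot's middle is at about y = 0.026, a handle angle of roughly 170°. I go back there and stop.

Emit:
{"api": "step_arm", "payload": {"plan": [[-0.0005,-0.0033,0,0,0,0],[-0.0006,-0.0033,0,0,0,0],[-0.0007,-0.0033,0,0,0,0],[-0.0008,-0.0032,0,0,0,0],[-0.0009,-0.0032,0,0,0,0],[-0.0011,-0.0031,0,0,0,0],[-0.0008,-0.0021,0,0,0,0],[0,0,0,0,0,0],[0,0,0,0,0,0],[0,0,0,0,0,0]]}}

```text
time: 15.7
ee_pos: [0.4445, 0.0267, 0.0544]
tcp_rot: [179.9, 0.0, 148.7]
wrist_force: [-1.0, 3.9, 6.4]
width: 0.0149
finger_force: 25.5
```

Emit:
{"api": "step_arm", "payload": {"plan": [[0,0,0,0,0,0],[0,0,0,0,0,0],[0,0,0,0,0,0],[0,0,0,0,0,0],[0,0,0,0,0,0],[0,0,0,0,0,0],[0,0,-0.03,0,0,0],[0,0,-0.04,0,0,0],[0,0,-0.04,0,0,0],[0,0,-0.04,0,0,0]], "grip": 0}}

```text
time: 16.95
ee_pos: [0.444, 0.0255, 0.2056]
tcp_rot: [180.0, 0.0, 148.7]
wrist_force: [1.3, 0.6, -1.2]
width: 0.0857
finger_force: 0.0
```

Emit:
{"api": "step_arm", "payload": {"plan": [[-0.0327,-0.0466,0,0,0,0],[-0.0327,-0.0466,0,0,0,0],[-0.0327,-0.0466,0,0,0,0],[-0.0327,-0.0466,0,0,0,0],[-0.0327,-0.0466,0,0,0,0],[-0.0327,-0.0466,0,0,0,0],[0,0,0,0,0,0],[0,0,0,0,0,0]]}}

```text
time: 17.95
ee_pos: [0.4663, -0.3153, 0.2037]
tcp_rot: [-180.0, -0.1, 148.7]
wrist_force: [1.1, 0.0, 0.4]
width: 0.0854
finger_force: 0.0
```

```bash
python3 - <<'E'
from h import *
import pickle
s=get_state();c=calibration('wrist');im=read_camera('wrist')[...,::-1];cv2.imwrite('pics/w5.png',im);pickle.dump(c,open('w5.pkl','wb'))
print(s['time'],s['ee_pos'],s['tcp_rot'],s['wrist_force'],s['qpos'])
print(proj(c,[[.4675,-.314,0],[.4675,-.314,.046]]))
S=read_camera('scene')[...,::-1];D=read_camera('side')[...,::-1]
cv2.imwrite('pics/s5.png',S);cv2.imwrite('pics/d5.png',D)
E
```

```text
17.95 [ 0.46634092 -0.31531469  0.20370672] [-1.79996121e+02 -5.88885440e-02  1.48665947e+02] [1.08939091 0.02899765 0.37769187] [-1.41546687e+01  9.76918164e+00 -1.29466323e+01 -1.48324202e-02
 -6.73415937e+01 -1.07173661e+02]
[[329.77145712 165.57350016]
 [329.99261468 173.91419303]]
```

View pics/w5.png

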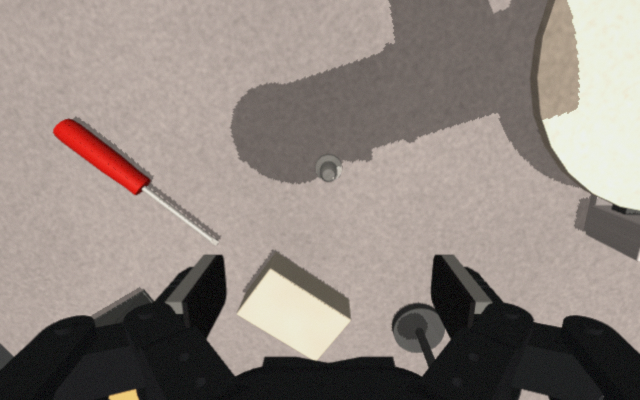

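Marker foot at (328,167), matching the estimate within 2 mm; driver, foam and ball stand are all clear of the fingers. Now descend.

Emit:
{"api": "step_arm", "payload": {"plan": [[0,0,0.045,0,0,0],[0,0,0.045,0,0,0],[0,0,0.045,0,0,0],[0,0,0.045,0,0,0],[0,0,0.02,0,0,0],[0,0,0.015,0,0,0],[0,0,0.01,0,0,0],[0,0,0,0,0,0],[0,0,0,0,0,0]]}}

```text
time: 19.23
ee_pos: [0.4675, -0.3154, -0.02]
tcp_rot: [180.0, 0.1, 148.8]
wrist_force: [0.0, -0.1, -1.2]
width: 0.0859
finger_force: 0.0
```

Emit:
{"api": "step_arm", "payload": {"plan": [[0,0,0,0,0,0],[0,0,0,0,0,0],[0,0,0,0,0,0],[0,0,0,0,0,0],[0,0,0,0,0,0],[0,0,0,0,0,0]], "grip": 255, "force": 30}}

```text
time: 19.98
ee_pos: [0.4669, -0.3153, -0.0206]
tcp_rot: [-180.0, 0.0, 148.7]
wrist_force: [-1.0, 0.4, 4.4]
width: 0.0169
finger_force: 29.5
```

```bash
python3 - <<'E'
from h import *
s=get_state();print(s['ee_pos'],s['wrist_force'],s['width'],s['finger_force'])
c=calibration('wrist');im=read_camera('wrist')[...,::-1]
S=read_camera('scene')[...,::-1];D=read_camera('side')[...,::-1]
f=lambda i,u,v,a=1.6:np.clip(cv2.resize(i[v-30:v+30,u-24:u+24],(264,330),interpolation=2).astype(float)*a+15,0,255).astype(np.uint8)
cv2.imwrite('pics/m6.png',np.hstack([f(S,275,165),f(D,371,160),cv2.resize(im[190:350,270:398],(264,330),interpolation=2)]))
E
```

```text
[ 0.46688113 -0.31529406 -0.02058062] [-1.01468401  0.36505983  4.35590049] 0.01690393139658502 29.462201069109142
```

View pics/m6.png

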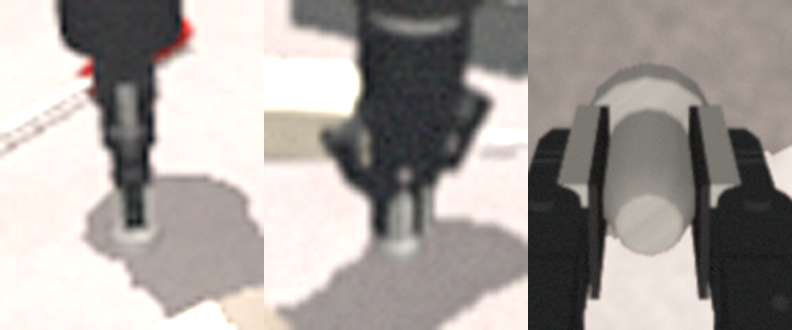

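Gripped on the neck between both pads. Lift, carry and stop just above the mark.

Emit:
{"api": "step_arm", "payload": {"plan": [[0,0,-0.02,0,0,0],[0,0,-0.05,0,0,0],[0,0,-0.06,0,0,0],[0,0,-0.06,0,0,0],[0,0,0,0,0,0]]}}

```text
time: 20.75
ee_pos: [0.4697, -0.3164, 0.1743]
tcp_rot: [179.9, 0.5, 148.8]
wrist_force: [-0.1, 0.1, -2.6]
width: 0.0168
finger_force: 29.5
```

Emit:
{"api": "step_arm", "payload": {"plan": [[0.0005,0.03,0,0,0,0],[0.0005,0.05,0,0,0,0],[0.0005,0.05,0,0,0,0],[0.0005,0.05,0,0,0,0],[0.0005,0.05,0,0,0,0],[0.0005,0.05,0,0,0,0],[0.0004,0.033,0,0,0,0],[0,0,0,0,0,0],[0,0,0,0,0,0]]}}

```text
time: 21.88
ee_pos: [0.6256, -0.0461, 0.168]
tcp_rot: [-179.9, -0.1, 148.7]
wrist_force: [-0.1, 0.2, -0.3]
width: 0.0172
finger_force: 29.6
```

```bash
python3 - <<'E'
from h import *
s=get_state();print(s['time'],s['ee_pos'],s['tcp_rot'],s['wrist_force'],s['width'],s['finger_force'])
c=calibration('wrist');im=read_camera('wrist')[...,::-1];cv2.imwrite('pics/w7.png',im)
print(proj(c,[[.538,.010,.072],[.6272,-.0453,.072],[.6807,-.0786,.08],[.538-.0936,.01+.016,.118]]))
E
```

```text
21.875 [ 0.62556715 -0.04607304  0.16795449] [-1.79936488e+02 -9.11376491e-02  1.48744587e+02] [-0.05178997  0.2293423  -0.27438512] 0.017163754590202 29.581139374058694
[[ 331.95203693   51.46836737]
 [ 330.26807627  190.11135104]
 [ 329.30587254  264.79351385]
 [ 267.97138163 -140.13004919]]
```

View pics/w7.png

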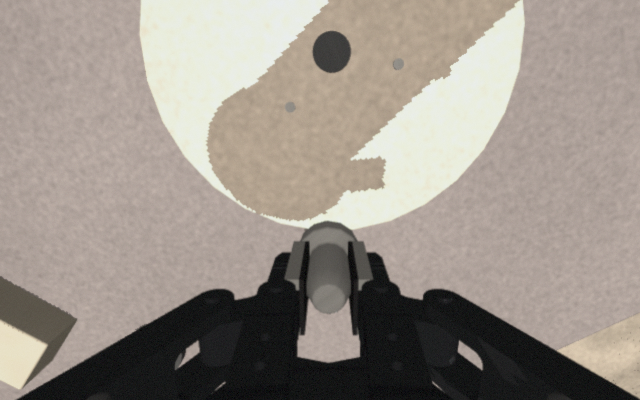

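The hub at (332,51) matches the prediction, and the marker hangs upright. Lower it.

Emit:
{"api": "step_arm", "payload": {"plan": [[0,0,0.05,0,0,0],[0,0,0.035,0,0,0],[0,0,0.02,0,0,0],[0,0,0.007,0,0,0],[0,0,0.002,0,0,0],[0,0,0,0,0,0],[0,0,0,0,0,0]]}}

```text
time: 22.8
ee_pos: [0.6269, -0.0459, 0.0562]
tcp_rot: [179.9, 0.1, 148.7]
wrist_force: [-1.1, -0.8, -0.0]
width: 0.0173
finger_force: 29.6
```

Emit:
{"api": "step_arm", "payload": {"plan": [[0,0,0.001,0,0,0],[0,0,0,0,0,0]]}}

```text
time: 23.05
ee_pos: [0.6264, -0.0459, 0.0544]
tcp_rot: [180.0, 0.0, 148.7]
wrist_force: [-0.6, 0.1, -0.7]
width: 0.0172
finger_force: 29.6
```

Emit:
{"api": "step_arm", "payload": {"plan": [[0,0,0.001,0,0,0],[0,0,0,0,0,0]]}}

```text
time: 23.3
ee_pos: [0.6263, -0.0459, 0.0531]
tcp_rot: [-180.0, -0.0, 148.7]
wrist_force: [-0.2, 0.1, -0.9]
width: 0.0174
finger_force: 29.6
```

Emit:
{"api": "step_arm", "payload": {"plan": [[0,0,0.001,0,0,0],[0,0,0,0,0,0],[0,0,0,0,0,0]]}}

```text
time: 23.68
ee_pos: [0.6263, -0.0459, 0.0522]
tcp_rot: [-180.0, -0.0, 148.7]
wrist_force: [1.1, -0.1, -1.2]
width: 0.0172
finger_force: 29.6
```

Emit:
{"api": "step_arm", "payload": {"plan": [[0,0,0.0007,0,0,0],[0,0,0,0,0,0],[0,0,0,0,0,0]]}}

```text
time: 24.05
ee_pos: [0.6263, -0.0459, 0.0515]
tcp_rot: [-180.0, -0.0, 148.7]
wrist_force: [-0.4, -0.3, -1.3]
width: 0.0168
finger_force: 29.6
```

Emit:
{"api": "step_arm", "payload": {"plan": [[0,0,0.0007,0,0,0],[0,0,0,0,0,0],[0,0,0,0,0,0]]}}

```text
time: 24.42
ee_pos: [0.6264, -0.046, 0.0514]
tcp_rot: [180.0, 0.0, 148.7]
wrist_force: [-3.2, 0.2, 6.2]
width: 0.0173
finger_force: 30.2
```

Emit:
{"api": "step_arm", "payload": {"plan": [[0,0,0.0007,0,0,0],[0,0,0,0,0,0],[0,0,0,0,0,0]]}}

```text
time: 24.8
ee_pos: [0.6264, -0.046, 0.0514]
tcp_rot: [180.0, 0.0, 148.8]
wrist_force: [-4.7, 0.9, 10.3]
width: 0.0172
finger_force: 30.7
```

Contact. Back off 0.7 mm, release, rise and check.

Emit:
{"api": "step_arm", "payload": {"plan": [[0,0,-0.0008,0,0,0],[0,0,0,0,0,0]]}}

```text
time: 25.05
ee_pos: [0.6264, -0.046, 0.0514]
tcp_rot: [180.0, 0.0, 148.7]
wrist_force: [-2.3, 0.4, 6.3]
width: 0.0172
finger_force: 30.3
```

Emit:
{"api": "step_arm", "payload": {"plan": [[0,0,0,0,0,0],[0,0,0,0,0,0],[0,0,0,0,0,0],[0,0,0,0,0,0],[0,0,0,0,0,0],[0,0,0,0,0,0],[0,0,-0.02,0,0,0],[0,0,-0.03,0,0,0],[0.02,0,-0.04,0,0,0],[0.03,0,-0.05,0,0,0],[0,0,0,0,0,0],[0,0,0,0,0,0]], "grip": 0}}

```text
time: 26.55
ee_pos: [0.5835, -0.0197, 0.1912]
tcp_rot: [179.9, 0.0, 148.8]
wrist_force: [0.1, -0.4, -1.0]
width: 0.0856
finger_force: 0.0
```

```bash
python3 - <<'E'
from h import *
s=get_state();print(s['time'],s['ee_pos'],s['wrist_force'],s['width'])
c=calibration('wrist');im=read_camera('wrist')[...,::-1]
S=read_camera('scene')[...,::-1];cs=calibration('scene')
a=np.radians(170.2);H=[.538+.095*np.cos(a),.01+.095*np.sin(a),.118]
print('marker w',proj(c,[[.6272,-.0453,.072],[.6272,-.0453,.118]]),'scene',proj(cs,[[.6272,-.0453,.072],[.6272,-.0453,.118],H]))
cv2.imwrite('pics/m8.png',np.hstack([cv2.resize(im,(480,300)),cv2.resize(S[145:265,225:385],(320,240),interpolation=2)[:240]] if 0 else [cv2.resize(im[100:340,130:530],(400,240)),cv2.resize(S[145:265,225:385],(320,240),interpolation=2)]))
E
```

```text
26.55 [ 0.58345196 -0.0197305   0.19119222] [ 0.08037399 -0.39987394 -0.9809001 ] 0.08559181317406782
marker w [[329.04049805 235.89101587]
 [329.25286158 257.7168983 ]] scene [[279.22194156 212.8152048 ]
 [278.27363697 198.97906503]
 [345.77813976 187.43029418]]
```

View pics/m8.png

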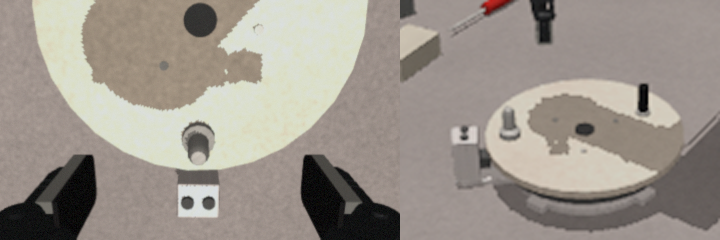

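The marker stands upright at about (328,233), against a predicted (329,236), so it is within about 3 mm of the mark. The handle is where I left it, at the predicted 170° spot. Handing in.

```bash
python3 -c "
from workcell import workorder; print(workorder.sign_off())"
```

```text
the job is handed in; nothing more can be done
None
```

I handed the job in: the platter was let go with the middle of its tight spot at the block, and the marker was left upright about 3 mm from the mark, though sign-off returned no verdict, so I can't confirm it passed.

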